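# Close a parts bin: fold the dust cover and tuck it under the lip

### The job

The green parts bin on the bench is open: fold its white dust cover over with a fingertip, press it down flat, and push it along by the red ridge until its free edge is tucked well beneath the steel retaining lip, so that it stays shut when you let go. Only push, and gently: do not pick anything up, and leave the bin standing where it is, the bearings in it and the things around it alone.

Things in the scene. Friction and masses are not known exactly. Their poses are not given: they have to be found in the camera images.
- parts_bin: green open-topped parts bin, 190 long (x) x 130 wide (y) x 70 high mm to the rim, walls 4 mm, loose on the bench, about 2.5 kg with friction about 0.6. Origin: centre of its underside; z up; its own +x points from the hinge end to the lip end. The front wall at the +x end carries a bright steel lip across the full width: a flat strip from x = +67 to +95 mm that overhangs towards the hinge, underside 80 mm and top 85 mm above the bench
- lip_edge (a point): middle of the lower rear edge of the steel lip, 80 mm above the bench; the cover has to go beneath this
- cover_hinge (a point): middle of the cover's hinge axis, which runs along the bin's y, 74 mm above the bench; at slide 0 it lies 77 mm behind the bin's origin (bin x = -77 mm) and it moves along the bin's +x with the slide
- cover_edge (a point): middle of the free edge of the white dust cover, a stiff plate 108 mm wide and 4 mm thick whose free edge is 130 mm from the hinge axis (the axis lies at mid-thickness). When the cover is closed and the slide is 0 the free edge stands 14 mm short of the lip
- cover_ridge (a point): middle of the crest of the red thumb ridge on the cover's outer face (the upper face when closed): a bar 70 mm long across the cover (bin y), 8 mm thick, 10 mm proud of the face, from 88 to 96 mm from the hinge axis; when closed, its crest is 86 mm above the bench
- cover (a joint): angle of the cover about its hinge, rad: 0 = closed, lying flat over the bin; about 1.57 = standing upright; grows as it opens. A light spring hinge (0.07 N m/rad about 1.5 rad, 0.03 N m friction) lets it stand open where it is left and lifts it again from the closed position unless its edge is under the lip. Stop at 0 with the plate's upper face 76 mm above the bench
- slide (a joint): how far the hinge bar (and the cover with it) has slid in its slots towards the lip, m: 0 to 0.028, about 4 N of friction, stays where it is left. With the cover flat, from 0.014 on the edge is beneath the lip; at 0.028 it is 14 mm beneath it. If it is pushed forward too far before the cover is flat, the cover lands on top of the lip and must be pushed back
- bearing_a: steel ball bearing lying in the bin, 40 mm across, 14 mm high; origin at the centre of its underside
- bearing_b: another bearing in the bin, the same
- bearing_c: another bearing in the bin, the same
- big_bearing: large steel bearing lying on the bench beside the bin, 56 mm across, 18 mm high; origin under its centre
- carton: small cardboard carton on the bench beyond the bin's lip end, 75 x 55 x 45 mm high; origin under its centre
- jar: small closed jar with a blue cap beside the bin, 44 mm across, 60 mm high; origin under its centre
- plunger: brass valve plunger standing beside the bin, 32 mm across the foot, 50 mm high; origin under its centre
- tape: roll of orange tape lying on the bench to the left, 100 mm across, 45 mm high; origin under its centre
- driver: screwdriver lying on the bench to the right

How it is judged:
By the outcome, as a careful person would: the job done as asked, in the order asked, and still so for the second after the job is handed in, with the robot touching nothing.
It also fails if it takes over 40 s, if anything falls off the work surface, if the arm or the gripper's body presses on something with over 40 N, if the wrist force passes 120 N, or if a joint passes its speed limit or range.

### The arm

A 6-joint arm with a two-finger parallel gripper is mounted at the origin on the work surface. World frame = base frame: x ahead of the robot, y to its left, z up, the work surface at z = 0. Lengths are in m, angles in rad, forces in N, time in s.
With the tool pointing down it reaches from about 0.25 to 0.775 m from the base axis. Payload 4 kg.
Tool frame: the origin (TCP) lies midway between the tips of the shut fingers; the grasp point (between the pads) lies robot.tcp_to_grasp behind it (robot.tcp_to_grasp is the distance from the TCP to the grasp point, in m); y points along the fingers, x is the direction in which the jaws open and shut, and the axes are right-handed (so a half turn about y gives the same grasp; the last joint's range is limited). The gripper opens to 94 mm and grips with 3 to 60 N. Pads are 16 mm wide; open, the fingers measure 119 mm over their backs; the gripper's body (75 mm by 177 mm) begins 78 mm behind the grasp point.
Start: joints at [-1.415, 0.087, 1.371, -0, 1.684, -0.103], TCP at [0.141, -0.532, 0.206] pointing down, gripper open.
Joint ranges: [-3.1, 3.1], [-0.76, 2.03], [0.27, 2.55], [-1.08, 4.22], [0.17, 2.65], [-2.57, 2.57]. Speed limits (rad/s): [2.79, 2.79, 3.14, 3.14, 3.14, 3.14].

### API

Orientations are given as [roll, pitch, yaw] about the fixed x, y, z axes, in that order (R = Rz(yaw) Ry(pitch) Rx(roll)).
In Python, from bench import robot gives the robot as it stands.
- The arm moves only by the tool arm_command, never from a script. Its argument "series" is text: rows parted by semicolons, each of 7 numbers parted by spaces: the turn, a rotation vector about the tool's x, y, z in rad, then the shift along the tool's x, y, z in m, then the finger opening in m, from 0 to 0.094. A call has 1 to 12 rows; each row shifts and turns the pose as measured when the row begins, along the tool's axes as they then stand; what a row does not reach is not made up. A row lasts 1/10 s, in which the tool goes at most 50 mm and 8.59 degrees, less where a joint would pass 70% of its speed; a pose out of reach is approached as far as the arm can. A call with a gripper value outside its range is refused whole. The fingers move at their own pace and stop on an object; the grip force is fixed at half the most. Time passes only in rows, so rows that do not move let the fingers close. It gives the time, the measured TCP pose, the force and the opening at its end, in the units of the state.
- robot.get_obs(): the state, without advancing time (a new reading comes with each control period).
- robot.snapshot(name): name is "scene" or "top" or "wrist"; returns the picture (420x560x3 uint8, blue, green, red); there is no depth.
- robot.camera_params(name): a dict with "fx", "fy", "cx", "cy" (pixels), "distortion" ([k1, k2, p1, p2, k3] as OpenCV has them; the pictures are not rectified), "extrinsics" (4x4, takes a point from camera to world coordinates). Camera axes: x right, y up, looking along -z (the intrinsics and any distortion apply to the point x, -y, -z); pixel columns grow to the right and rows downward; lengths in m; the calibration is good to about 2 mm. A picture is of the moment at which its call begins: read the wrist's pose just before it. camera_params takes no time and is no camera call; for the wrist camera it gives the pose at the moment of the call.
- robot.close_job(): hands the job in, once; it reports no verdict.
Trained networks look in the newest picture that a camera, given by its name, has taken for a name from the list of things; names that differ only in an ending like _2 or _b are one class to them, and where a whole thing is asked for, a point or a joint stands for the part that bears it (a point fixed in the world has none). Each returns a list of dicts, best first, with "score" (0 to 1); they miss things now and then, are a little off and sometimes report something else, mostly with a low value. They report only what shows in the picture. A call takes as long as a camera call.
- robot.spot_in(camera, target): "centre" ([x, y, z] in m, in the coordinates of the camera as it stood for that picture, good to about 4 mm: the middle of the surface that is visible of it).
The state is a dict: "time": time; "joint_positions": joint angles; "qvel": joint speeds; "joint_torque": joint torques, N m; "tool_pos": TCP position; "ee_rot": TCP orientation; "wrist_force": force on the tool from outside, world axes, zero at the start; "wrist_torque": the same for the moment, N m; "width": finger opening in m.
Only numpy, scipy, OpenCV 4.12 (cv2) and the standard library are available. Lean on these libraries where they do the work, as an engineer would, in place of code of your own. Each camera call takes 0.05 s, during which the arm holds its last target.

## Working session

There is one attempt and no reset: what is moved stays moved. The work goes in short steps, Python scripts to look and compute and a tool call to move; the robot and the scene stay as the last step left them, time stands still between calls to the robot, and variables do not carry over. Pictures are saved under pics/ and viewed, and the job is handed in when it is done.

Besides the shell and the picture viewer there is one more tool, called as name(argument=value, ...), one argument or row to a line, values as JSON. arm_command: Moves the arm, as the interface text tells. Its arguments: {"type":"object","properties":{"series":{"type":"string"}},"required":["series"]}

```bash
mkdir -p pics; ls; python3 - <<'E'
from bench import robot
import cv2,numpy as np
o=robot.get_obs()
for k,v in o.items(): print(k,np.round(v,4).tolist())
for c in ["scene","top"]:
    im=robot.snapshot(c); cv2.imwrite(f"pics/{c}0.png",im)
    p=robot.camera_params(c); print(c,{k:np.round(v,4).tolist() for k,v in p.items()})
    T=np.array(p["extrinsics"])
    for t in ["parts_bin","lip_edge","cover_hinge","cover_edge","cover_ridge","big_bearing","carton","jar","plunger"]:
        r=robot.spot_in(c,t)
        for d in r[:2]:
            w=T@np.append(d["centre"],1); print(c,t,round(d["score"],2),np.round(w[:3],4).tolist())
print(robot.get_obs()["time"])
E
```

```text
pics
time 0.0
joint_positions [-1.4151, 0.0879, 1.3723, 0.0, 1.6836, -0.1031]
qvel [-0.0009, 0.0003, -0.0007, -0.002, -0.0009, 0.0017]
joint_torque [-0.0007, -34.0184, -30.243, 0.0719, 0.033, -0.0002]
tool_pos [0.1407, -0.5311, 0.2043]
ee_rot [-1.5706, 0.0022, -1.312]
wrist_force [-0.2338, 0.5562, 0.6336]
wrist_torque [-0.0032, -0.0232, -0.0288]
width 0.0939
scene {'fx': 444.0518, 'fy': 444.0518, 'cx': 282.8249, 'cy': 203.9625, 'distortion': [-0.1254, 0.0, 0.0, 0.0, 0.0], 'extrinsics': [[-0.8728, -0.2978, 0.3868, 1.1564], [0.488, -0.5548, 0.6738, 1.0739], [0.0139, 0.7768, 0.6296, 1.0711], [0.0, 0.0, 0.0, 1.0]]}
scene parts_bin 0.7 [0.6158, -0.0661, 0.0551]
scene parts_bin 0.58 [0.4361, 0.5026, 0.0319]
scene lip_edge 0.62 [0.6178, -0.0697, 0.0598]
scene cover_hinge 0.79 [0.6174, -0.0843, 0.1348]
scene cover_edge 0.76 [0.6179, -0.084, 0.1393]
scene cover_ridge 0.56 [0.6169, -0.0872, 0.1388]
scene big_bearing 0.51 [0.7374, 0.0062, 0.0167]
scene carton 0.83 [0.5983, 0.1732, 0.0471]
scene jar 0.47 [0.4997, -0.0546, 0.0468]
scene plunger 0.47 [0.7548, -0.0862, 0.016]
scene plunger 0.33 [0.6142, -0.0865, 0.1371]
top {'fx': 524.9844, 'fy': 524.9844, 'cx': 278.6727, 'cy': 216.4779, 'distortion': [-0.0267, 0.0, 0.0, 0.0, 0.0], 'extrinsics': [[-0.0306, 0.9755, -0.218, 0.2686], [-0.9995, -0.0284, 0.0135, 0.0214], [0.007, 0.2183, 0.9759, 1.4514], [0.0, 0.0, 0.0, 1.0]]}
top parts_bin 0.94 [0.6121, -0.0428, 0.0466]
top lip_edge 0.81 [0.6118, -0.0439, 0.0413]
top cover_hinge 0.87 [0.6067, -0.0898, 0.1652]
top cover_edge 0.8 [0.6094, -0.0884, 0.1642]
top cover_ridge 0.84 [0.6082, -0.085, 0.164]
top big_bearing 0.78 [0.7293, -0.0024, 0.0188]
top carton 0.76 [0.5867, 0.1516, 0.0446]
top carton 0.63 [0.4404, -0.5004, 0.0241]
top jar 0.66 [0.4897, -0.0693, 0.0574]
top plunger 0.67 [0.7391, -0.0954, 0.0145]
1.0
```

View pics/scene0.png

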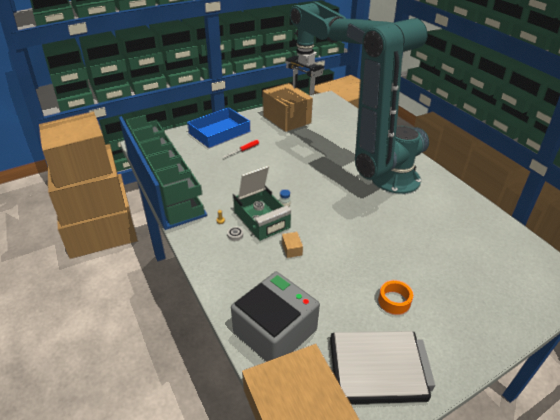

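View pics/top0.png

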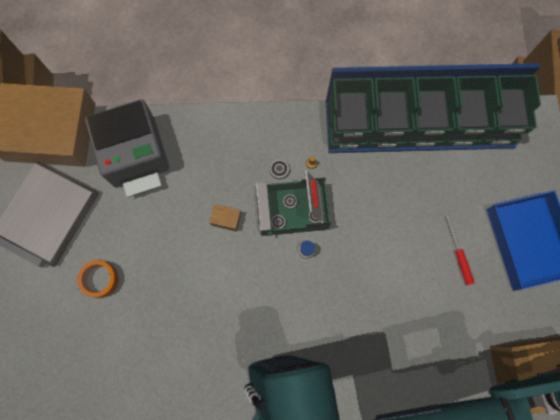

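```bash
python3 - <<'E'
import cv2
a=cv2.imread("pics/top0.png")[145:265,230:350]; cv2.imwrite("pics/topc.png",cv2.resize(a,(600,600),interpolation=cv2.INTER_CUBIC))
a=cv2.imread("pics/scene0.png")[160:260,205:310]; cv2.imwrite("pics/scc.png",cv2.resize(a,(630,600),interpolation=cv2.INTER_CUBIC))
E
```

```text
(no output)
```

View pics/topc.png

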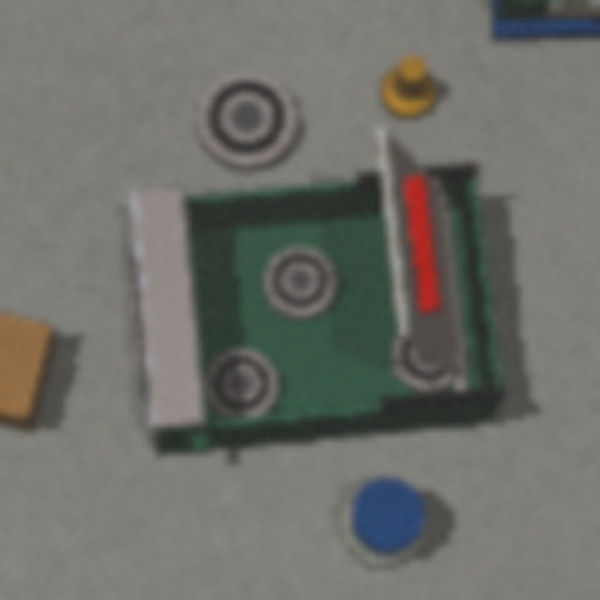

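View pics/scc.png

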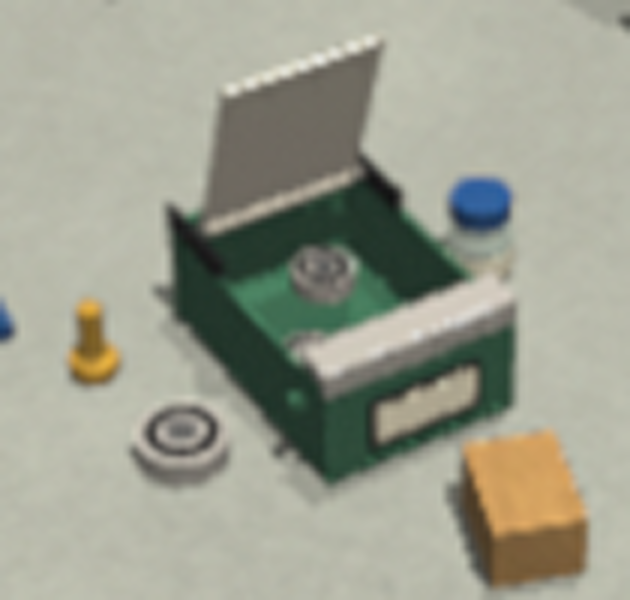

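```bash
cat > h.py <<'E'
from bench import robot
import cv2,numpy as np
from scipy.spatial.transform import Rotation as R
from scipy.optimize import least_squares
def proj(p,P):
    P=np.atleast_2d(P); T=np.linalg.inv(np.array(p["extrinsics"])); c=P@T[:3,:3].T+T[:3,3]
    c=c*[1,-1,-1]; K=np.array([[p["fx"],0,p["cx"]],[0,p["fy"],p["cy"]],[0,0,1.]])
    return cv2.projectPoints(c,np.zeros(3),np.zeros(3),K,np.array(p["distortion"],float))[0][:,0]
def b2w(q,P):
    P=np.atleast_2d(P); c,s=np.cos(q[2]),np.sin(q[2])
    return np.c_[q[0]+c*P[:,0]-s*P[:,1], q[1]+s*P[:,0]+c*P[:,1], P[:,2]]
def cov(th,sl,r,y,n=0): # point at r along the plate, n above outer face normal from axis
    return [-.077+sl+r*np.cos(th)-n*np.sin(th), y, .074+r*np.sin(th)+n*np.cos(th)]
E
python3 - <<'E'
from h import *
pt=robot.camera_params("top");ps=robot.camera_params("scene")
def T(u,v):return [u/5+229.6,v/5+144.6]
def S(u,v):return [u/6+204.6,v/6+159.6]
lt=[(T(131,191),[.095,-.065,.085]),(T(184,189),[.067,-.065,.085]),(T(206,420),[.067,.065,.085]),(T(150,430),[.095,.065,.085])]
ls=[(S(303,350),[.067,-.065,.085]),(S(325,380),[.095,-.065,.085]),(S(516,300),[.095,.065,.085]),(S(490,277),[.067,.065,.085]),(S(332,483),[.095,-.065,0]),(S(512,405),[.095,.065,0])]
ct=[(T(378,127),(.13,-.054,0)),(T(403,335),(.13,.054,0))]
cs=[(S(222,90),(.13,-.054,0)),(S(382,40),(.13,.054,0)),(S(208,230),(0,-.054,-0.002)),(S(362,170),(0,.054,-.002))]
def f(q):
    r=[]
    for p,l in((pt,lt),(ps,ls)): r.append(proj(p,b2w(q,[x[1] for x in l]))-[x[0] for x in l])
    for p,l in((pt,ct),(ps,cs)): r.append(proj(p,b2w(q,[cov(q[3],0,*x[1]) for x in l]))-[x[0] for x in l])
    return np.vstack(r).ravel()
s=least_squares(f,[.61,-.03,1.5,1.5]);print(s.x,np.round(s.fun.reshape(-1,2),1).tolist())
q=s.x
for n,P in dict(lip=[.067,0,.08],hinge=cov(q[3],0,0,0),edge=cov(q[3],0,.13,0),ridge=cov(q[3],0,.092,0,.012)).items(): print(n,b2w(q,P))
E
```

```text
[ 0.6093606  -0.03545965  1.63165947  1.23574306] [[-0.7, 0.2], [-1.0, -0.3], [-1.2, 0.4], [-0.5, -0.6], [-0.6, -0.7], [-0.1, -1.1], [0.4, -0.8], [0.3, -1.2], [-0.7, 0.1], [0.4, -0.1], [0.2, 0.2], [-0.3, 0.5], [0.1, 0.1], [0.5, -0.9], [-1.5, -1.0], [-1.6, -0.4]]
lip [[0.60528529 0.03141629 0.08      ]]
hinge [[ 0.61404417 -0.11231708  0.074     ]]
edge [[ 0.61144409 -0.0696497   0.19677106]]
ridge [[ 0.61289343 -0.09343343  0.16482997]]
```

```bash
python3 - <<'E'
from h import *
print(robot.tcp_to_grasp)
o=robot.get_obs(); p=np.array(o["tool_pos"]); q=[.6094,-.0355,1.632]
g=b2w(q,[-.125,0,.22])[0]; print(g)
n=12; Rm=R.from_euler('xyz',o["ee_rot"]); dw=(g-p)/n
psi=np.linspace(0,1,n+1)*1.373
for i in range(n):
    r=R.from_euler('z',psi[i])*Rm
    print(np.round(r.inv().apply(dw),3))
for th in [71,65,60,55,50,45,40,35,30,25,20,15,10,5,0]:
    t=np.radians(th); r=min(.074,.087-.01*np.tan(t)); c=np.array(cov(t,0,r,0,.002)); c[0]-=.008
    print(th,np.round(c,4),np.round(b2w(q,c)[0],4))
E
```

```text
0.0188
[ 0.61704568 -0.16026595  0.22      ]
[-0.02  -0.001  0.046]
[-0.014 -0.001  0.048]
[-0.009 -0.001  0.05 ]
[-0.003 -0.001  0.05 ]
[ 0.003 -0.001  0.05 ]
[ 0.008 -0.001  0.05 ]
[ 0.014 -0.001  0.048]
[ 0.019 -0.001  0.046]
[ 0.025 -0.001  0.044]
[ 0.03  -0.001  0.041]
[ 0.034 -0.001  0.037]
[ 0.038 -0.001  0.033]
71 [-0.068   0.      0.1295] [ 0.6136 -0.1034  0.1295]
65 [-0.0591  0.      0.1343] [ 0.613  -0.0945  0.1343]
60 [-0.0519  0.      0.1353] [ 0.6126 -0.0873  0.1353]
55 [-0.0449  0.      0.1347] [ 0.6121 -0.0803  0.1347]
50 [-0.039  0.     0.132] [ 0.6118 -0.0744  0.132 ]
45 [-0.0341  0.      0.1277] [ 0.6115 -0.0695  0.1277]
40 [-0.0296  0.      0.1231] [ 0.6112 -0.065   0.1231]
35 [-0.0255  0.      0.1181] [ 0.611  -0.061   0.1181]
30 [-0.0219  0.      0.1127] [ 0.6107 -0.0574  0.1127]
25 [-0.0188  0.      0.1071] [ 0.6105 -0.0542  0.1071]
20 [-0.0161  0.      0.1012] [ 0.6104 -0.0516  0.1012]
15 [-0.014   0.      0.0951] [ 0.6103 -0.0495  0.0951]
10 [-0.0125  0.      0.0888] [ 0.6102 -0.0479  0.0888]
5 [-0.0115  0.      0.0824] [ 0.6101 -0.0469  0.0824]
0 [-0.011  0.     0.076] [ 0.6101 -0.0465  0.076 ]
```

arm_command(
  series="0 -0.114 0 -0.02 -0.001 0.046 0; 0 -0.114 0 -0.014 -0.001 0.047 0; 0 -0.114 0 -0.009 -0.001 0.048 0; 0 -0.114 0 -0.003 -0.001 0.049 0; 0 -0.114 0 0.003 -0.001 0.049 0; 0 -0.114 0 0.008 -0.001 0.049 0; 0 -0.114 0 0.014 -0.001 0.047 0; 0 -0.114 0 0.019 -0.001 0.045 0; 0 -0.114 0 0.025 -0.001 0.043 0; 0 -0.114 0 0.03 -0.001 0.04 0; 0 -0.114 0 0.034 -0.001 0.036 0; 0 -0.114 0 0.037 -0.001 0.032 0",
)

```text
time: 2.2
tool_pos: [0.6066, -0.1591, 0.2174]
ee_rot: [-1.576, -0.002, 0.098]
wrist_force: [0.5, -0.3, -0.2]
width: 0.002
```

arm_command(
  series="0 0.037 0 0.008 0.03 0 0; 0 0 0 0 0.03 0.012 0; 0 0 0 0 0.018 0.01 0; 0 0 0 0 0 0 0",
)

```text
time: 2.6
tool_pos: [0.6198, -0.1294, 0.1365]
ee_rot: [-1.575, -0.006, 0.073]
wrist_force: [0.2, 0.2, -0.0]
width: 0.0001
```

```bash
cat > look.py <<'E'
import sys
from h import *
n=sys.argv[1]; q=[.6094,-.0355,1.632]
o=robot.get_obs(); p=np.array(o["tool_pos"]); d=p-[q[0],q[1],0]; c,s=np.cos(q[2]),np.sin(q[2])
print("t",round(o["time"],2),"bin-frame tcp",np.round([c*d[0]+s*d[1],-s*d[0]+c*d[1],d[2]],4),"rot",np.round(o["ee_rot"],3),"F",np.round(o["wrist_force"],1))
a=robot.snapshot("top")[145:265,230:350]; b=robot.snapshot("scene")[150:250,205:305]
f=lambda x:cv2.resize(x,(400,400),interpolation=cv2.INTER_CUBIC)
cv2.imwrite(f"pics/{n}.png",np.hstack([f(a),f(b)]))
E
python3 look.py a1
```

```text
t 2.6 bin-frame tcp [-0.0943 -0.0046  0.1365] rot [-1.575 -0.006  0.073] F [ 0.2  0.2 -0. ]
```

View pics/a1.png

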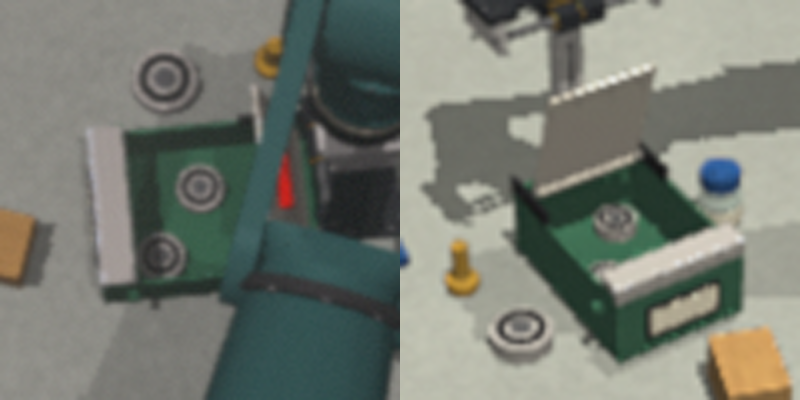

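arm_command(
  series="0 0.01 0 -0.004 0.002 0.012 0; 0 0 0 0 0 0.012 0; 0 0 0 0 0 0.01 0; 0 0 0 0 0 0.01 0; 0 0 0 0 0 0.008 0",
)

```text
time: 3.2
tool_pos: [0.6156, -0.0797, 0.1439]
ee_rot: [-1.583, -0.021, 0.056]
wrist_force: [-0.1, -1.4, -1.3]
width: 0.0002
```

```bash
python3 look.py a2
```

```text
t 3.2 bin-frame tcp [-0.0445 -0.0035  0.1439] rot [-1.583 -0.021  0.056] F [-0.1 -1.4 -1.3]
```

View pics/a2.png

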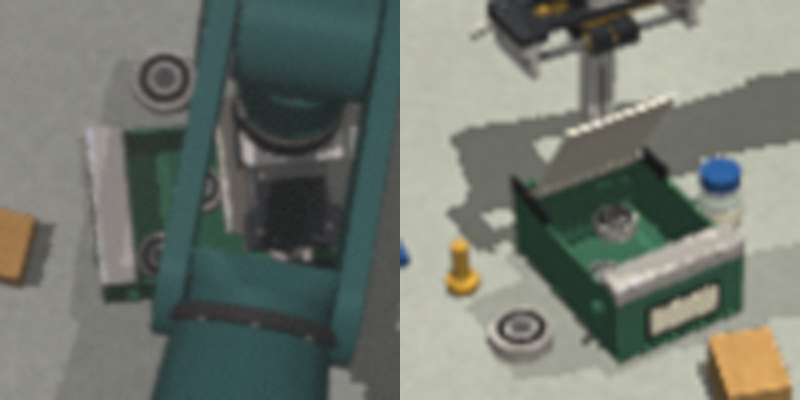

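arm_command(
  series="0.012 0 0.02 0 0.008 0.005 0; 0 0 0 0 0.008 0.005 0; 0 0 0 0 0.005 0.004 0; 0 0 0 0 0.005 0.004 0",
)

```text
time: 3.7
tool_pos: [0.6159, -0.0603, 0.1173]
ee_rot: [-1.569, -0.002, 0.056]
wrist_force: [-1.0, 0.3, 0.8]
width: 0.0003
```

```bash
python3 look.py a3
```

```text
t 3.7 bin-frame tcp [-0.0251 -0.005   0.1173] rot [-1.569 -0.002  0.056] F [-1.   0.3  0.8]
```

View pics/a3.png

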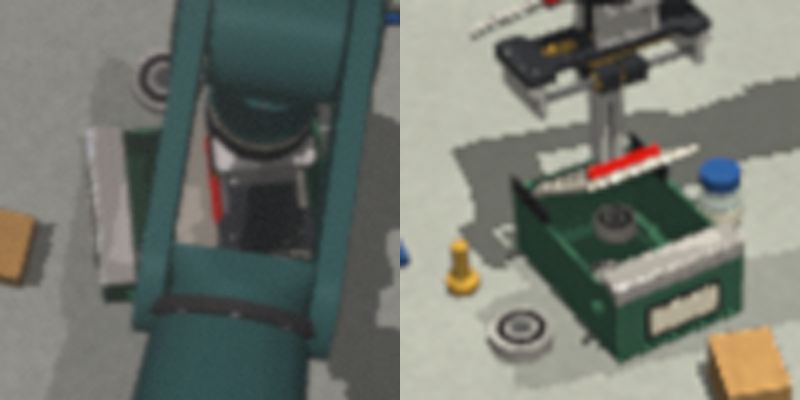

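arm_command(
  series="0 0 0 0 0.008 0.005 0; 0 0 0 0 0.008 0.003 0; 0 0 0 0 0.006 0.002 0; 0 0 0 0 0.006 0.001 0; 0 0 0 0 0.004 0 0",
)

```text
time: 4.3
tool_pos: [0.615, -0.0471, 0.0828]
ee_rot: [-1.567, -0.002, 0.057]
wrist_force: [0.1, 1.8, 2.2]
width: 0.0003
```

```bash
python3 look.py a4
```

```text
t 4.3 bin-frame tcp [-0.0119 -0.0048  0.0828] rot [-1.567 -0.002  0.057] F [0.1 1.8 2.2]
```

View pics/a4.png

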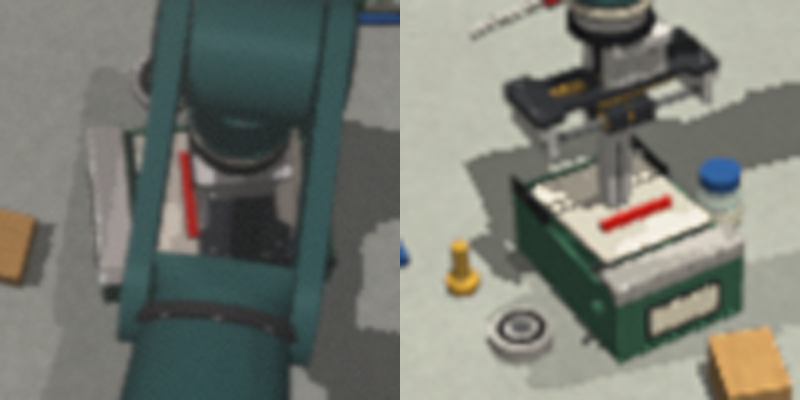

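arm_command(
  series="0 0 0 0 0.003 0 0; 0 0 0 0 0.002 0 0; 0 0 0 0 0.002 0 0",
)

```text
time: 4.7
tool_pos: [0.6148, -0.0472, 0.0758]
ee_rot: [-1.567, -0.001, 0.057]
wrist_force: [-0.5, 2.6, 5.2]
width: 0.0003
```

```bash
python3 look.py a5; python3 - <<'E'
from h import *
p=robot.camera_params("scene")
for sl in(0,.014): 
  P=[cov(t,sl,.092,y,.012) for t in (0,.09) for y in(-.035,.035)]
  P+=[cov(t,sl,.13,y,.002) for t in (0,.09) for y in(-.054,.054)]
  print(sl,np.round((proj(p,b2w([.6094,-.0355,1.632],P))-[205,150])*4+[400,0]).tolist())
E
```

```text
t 4.7 bin-frame tcp [-0.012  -0.0047  0.0758] rot [-1.567e+00 -1.000e-03  5.700e-02] F [-0.5  2.6  5.2]
0 [[598.0, 223.0], [666.0, 197.0], [597.0, 215.0], [665.0, 189.0], [601.0, 263.0], [707.0, 222.0], [601.0, 253.0], [707.0, 211.0]]
0.014 [[606.0, 232.0], [675.0, 205.0], [605.0, 224.0], [674.0, 197.0], [610.0, 272.0], [716.0, 230.0], [609.0, 262.0], [715.0, 219.0]]
```

View pics/a5.png

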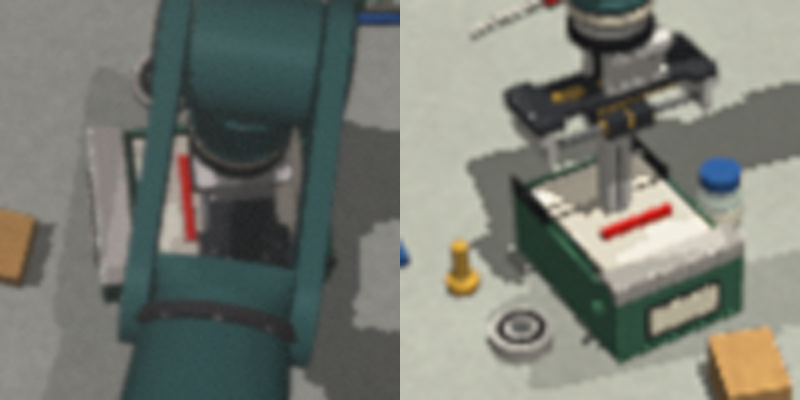

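arm_command(
  series="0 0 0 0.001 0.002 0.004 0; 0 0 0 0.001 0.002 0.004 0; 0 0 0 0 0.002 0.003 0",
)

```text
time: 5.1
tool_pos: [0.6154, -0.0439, 0.0752]
ee_rot: [-1.583, -0.0, 0.054]
wrist_force: [-4.0, -3.9, 8.9]
width: 0.0006
```

```bash
python3 look.py a6
```

```text
t 5.1 bin-frame tcp [-0.0087 -0.0055  0.0752] rot [-1.583 -0.     0.054] F [-4.  -3.9  8.9]
```

View pics/a6.png

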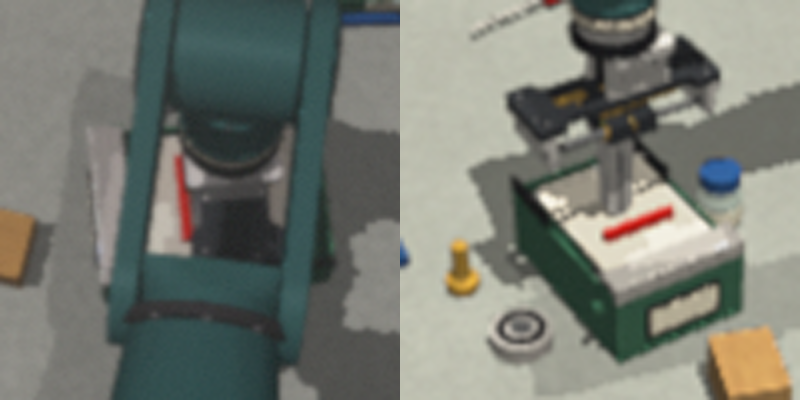

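arm_command(
  series="0.012 0 0 -0.001 0 0.004 0; 0 0 0 0 0 0.005 0",
)

```text
time: 5.4
tool_pos: [0.6148, -0.0375, 0.0766]
ee_rot: [-1.576, -0.003, 0.052]
wrist_force: [0.0, -0.3, 1.1]
width: 0.0005
```

```bash
python3 look.py a7
```

```text
t 5.4 bin-frame tcp [-0.0023 -0.0052  0.0766] rot [-1.576 -0.003  0.052] F [ 0.  -0.3  1.1]
```

View pics/a7.png

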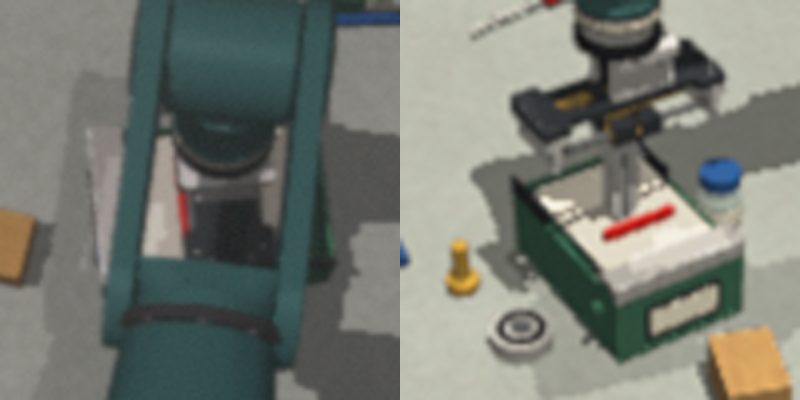

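arm_command(
  series="0 0 0 0 0.0005 0.005 0; 0 0 0 0 0.0005 0.004 0",
)

```text
time: 5.7
tool_pos: [0.6149, -0.0287, 0.0756]
ee_rot: [-1.579, -0.004, 0.053]
wrist_force: [-0.0, -2.8, 4.4]
width: 0.0001
```

```bash
python3 look.py a8
```

```text
t 5.7 bin-frame tcp [ 0.0065 -0.0059  0.0756] rot [-1.579 -0.004  0.053] F [-0.  -2.8  4.4]
```

View pics/a8.png

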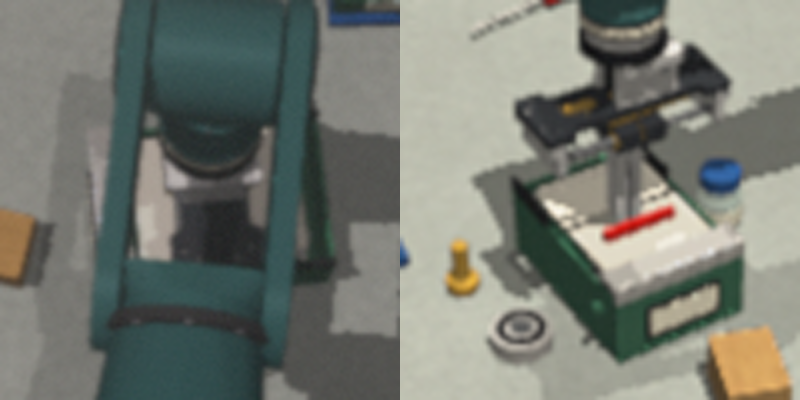

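arm_command(
  series="0.008 0 0 0 0.0005 0.004 0; 0 0 0 0 0.0005 0.004 0; 0 0 0 0 0.0005 0.004 0",
)

```text
time: 6.1
tool_pos: [0.6148, -0.0174, 0.0753]
ee_rot: [-1.573, -0.005, 0.053]
wrist_force: [-1.3, -5.0, 6.0]
width: 0.0005
```

```bash
python3 look.py a9
```

```text
t 6.1 bin-frame tcp [ 0.0177 -0.0065  0.0753] rot [-1.573 -0.005  0.053] F [-1.3 -5.   6. ]
```

View pics/a9.png

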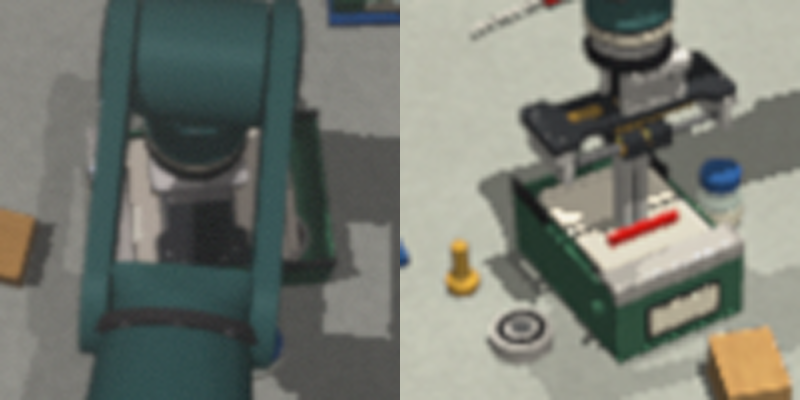

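arm_command(
  series="0 0 0 0 0.0005 0.004 0; 0 0 0 0 0.0005 0.003 0; 0 0 0 0 0.0005 0.003 0",
)

```text
time: 6.5
tool_pos: [0.6141, -0.0075, 0.0752]
ee_rot: [-1.575, -0.006, 0.052]
wrist_force: [-1.6, -3.8, 5.8]
width: 0.0002
```

```bash
python3 look.py a10; python3 - <<'E'
from h import *
p=robot.camera_params("scene")
for n in ["a4","a5","a6","a7","a8","a9","a10"]:
  im=cv2.imread(f"pics/{n}.png")[:,400:].astype(int); m=(im[...,2]>150)&(im[...,1]<90)&(im[...,0]<90); m[:150]=0
  v,u=np.nonzero(m); k=u>230
  print(n,len(u),"lower rows by col:",[int(v[abs(u-c)<2].max()) for c in (215,240,260)], "uv",u.mean().round(1),v.mean().round(1),"minu,maxu",u.min(),u.max())
for sl in (0,.005,.01,.015,.02,.025):
  print(sl,np.round((proj(p,b2w([.6094,-.0355,1.632],[cov(0,sl,r,y,n) for r,n in((.096,.012),(.096,.002)) for y in(-.035,.035)]))-[205,150])*4,1).tolist())
E
```

```text
t 6.5 bin-frame tcp [ 0.0276 -0.0064  0.0752] rot [-1.575 -0.006  0.052] F [-1.6 -3.8  5.8]
a4 638 lower rows by col: [226, 217, 209] uv 235.7 213.7 minu,maxu 202 269
a5 625 lower rows by col: [234, 225, 217] uv 236.9 221.3 minu,maxu 202 270
a6 626 lower rows by col: [238, 228, 220] uv 237.7 223.9 minu,maxu 204 271
a7 640 lower rows by col: [237, 228, 220] uv 238.2 223.0 minu,maxu 204 272
a8 717 lower rows by col: [238, 228, 220] uv 237.2 223.4 minu,maxu 204 272
a9 724 lower rows by col: [244, 234, 226] uv 241.9 227.5 minu,maxu 209 276
a10 746 lower rows by col: [247, 242, 234] uv 246.1 234.0 minu,maxu 215 282
0 [[200.5, 225.7], [268.7, 199.5], [200.8, 234.5], [268.7, 208.2]]
0.005 [[203.4, 228.8], [271.6, 202.5], [203.7, 237.6], [271.6, 211.2]]
0.01 [[206.3, 231.9], [274.6, 205.5], [206.5, 240.7], [274.6, 214.2]]
0.015 [[209.1, 235.0], [277.6, 208.5], [209.4, 243.8], [277.5, 217.2]]
0.02 [[212.0, 238.1], [280.6, 211.5], [212.3, 247.0], [280.5, 220.3]]
0.025 [[215.0, 241.3], [283.6, 214.5], [215.2, 250.1], [283.5, 223.3]]
```

View pics/a10.png

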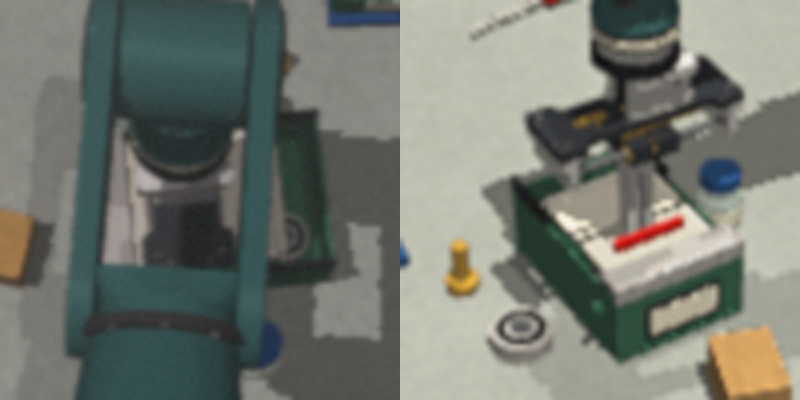

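arm_command(
  series="0 0 0 0 0.0005 0.003 0",
)

```text
time: 6.7
tool_pos: [0.6139, -0.0043, 0.0752]
ee_rot: [-1.575, -0.006, 0.053]
wrist_force: [-0.6, -3.8, 5.9]
width: 0.0004
```

arm_command(
  series="0 0 0 0 -0.002 0 0; 0 0 0 0 -0.005 -0.002 0; 0 0 0 0 -0.03 -0.003 0; 0 0 0 0 -0.045 0 0; 0 0 0 0 -0.045 0 0; 0 0 0 0 -0.02 -0.04 0; 0 0 0 0 0 -0.05 0; 0 0 0 0 0 -0.05 0; 0 0 0 0 0 -0.05 0; 0 0 0 0 0 -0.05 0; 0 0 0 0 0 0 0",
)

```text
time: 7.8
tool_pos: [0.6255, -0.238, 0.212]
ee_rot: [-1.54, 0.012, 0.072]
wrist_force: [0.6, 0.7, -1.2]
width: 0.0006
```

```bash
python3 look.py a11;  python3 - <<'E'
from h import *
for n in ["a10","a11"]:
  im=cv2.imread(f"pics/{n}.png")[:,400:].astype(int); m=(im[...,2]>150)&(im[...,1]<90)&(im[...,0]<90); m[:150]=0
  v,u=np.nonzero(m); print(u.min(),u.max(),[int(v[abs(u-c)<2].max()) for c in (220,240,260)])
E
```

```text
t 7.8 bin-frame tcp [-0.2031 -0.0037  0.212 ] rot [-1.54   0.012  0.072] F [ 0.6  0.7 -1.2]
215 282 [250, 242, 234]
217 283 [249, 241, 233]
```

View pics/a11.png

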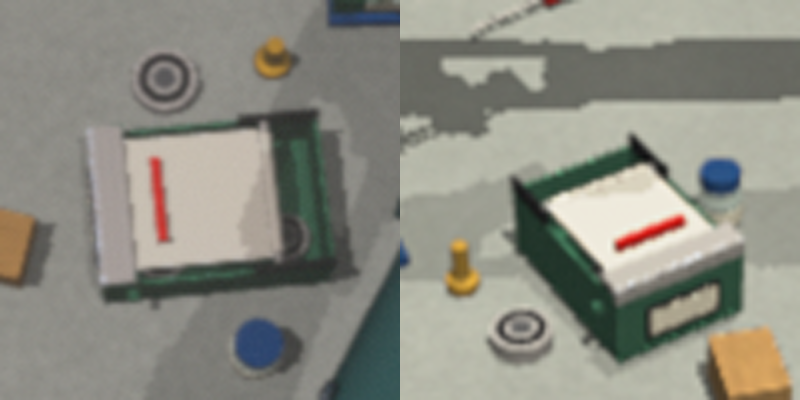

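```bash
python3 - <<'E'
from h import *
p=robot.camera_params("top"); im=robot.snapshot("top"); s=robot.camera_params("scene"); sc=robot.snapshot("scene")
a=cv2.imread("pics/top0.png"); 
q=[.6094,-.0355,1.632]
def red(x,lo,hi):
  x=x.astype(int);m=(x[...,2]>140)&(x[...,1]<100)&(x[...,0]<100);z=np.zeros_like(m);z[lo[1]:hi[1],lo[0]:hi[0]]=1;v,u=np.nonzero(m&z);return u.mean(),v.mean()
ct=red(im,(230,145),(350,265))
print("top red centroid",ct,"pred(crest centre):",[(sl,proj(p,b2w(q,cov(0,sl,.092,0,.012)))[0].round(2).tolist()) for sl in(.02,.024,.028)])
print("lip corner pred",proj(p,b2w(q,[[.067,-.065,.085],[.067,.065,.085]])).round(1).tolist(), "seen a11:",[(124/400*120+230,130/400*120+145),(136/400*120+230,280/400*120+145)])
# bin shift: register lip/front area before vs after
for n,A,B,(x0,y0,x1,y1) in(("top",a,im,(252,178,268,240)),("scene",cv2.imread("pics/scene0.png"),sc,(256,212,292,242))):
  t=A[y0:y1,x0:x1]; r=cv2.matchTemplate(B[y0-4:y1+4,x0-4:x1+4],t,cv2.TM_CCOEFF_NORMED); print(n,cv2.minMaxLoc(r)[1],cv2.minMaxLoc(r)[3],"(4,4)=unmoved")
b=im[160:250,240:330]; cv2.imwrite("pics/fin.png",np.hstack([cv2.resize(b,(400,400),interpolation=cv2.INTER_CUBIC),cv2.resize(sc[175:245,230:300],(400,400),interpolation=cv2.INTER_CUBIC)]))
E
```

```text
top red centroid (np.float64(277.375), np.float64(204.94642857142858)) pred(crest centre): [(0.02, [279.43, 204.19]), (0.024, [277.94, 204.32]), (0.028, [276.46, 204.45])]
lip corner pred [[265.4, 182.1], [269.7, 229.0]] seen a11: [(267.2, 184.0), (270.8, 229.0)]
top 0.964952290058136 (4, 4) (4,4)=unmoved
scene 0.9051123261451721 (4, 4) (4,4)=unmoved
```

View pics/fin.png

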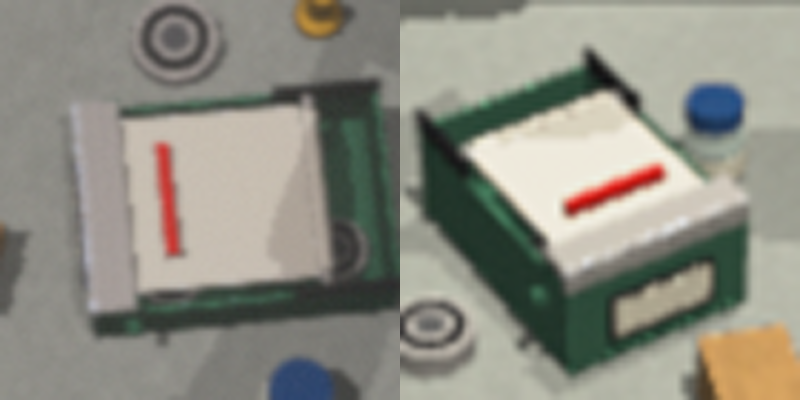

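```bash
python3 -c "
from bench import robot
print(robot.close_job(), robot.get_obs()['time'])"
```

```text
the job is handed in; nothing more can be done
the job is handed in; nothing more can be done
```

The dust cover is shut, with its free edge tucked roughly 11–13 mm beneath the steel lip, and I have handed the job in. I used the shut fingertips only: folded the cover over from behind, pressed it flat (about 5 N), pushed the red ridge towards the lip, then lifted off and backed away.

- **Held shut:** about 1 s after letting go, with the arm clear, both cameras showed the cover lying flat with its edge under the lip.
- **Slide:** it measured about 25–26 mm from the overhead picture, with errors of about 2 mm. The scene picture and the fingertip's travel agree within that.
- **Bin and surroundings:** comparing the lip and front wall before and after gave no shift in either picture. The bearings still in view, jar, plunger and carton looked unmoved, judged by eye. One or two bearings are now under the cover and could not be checked.
- **Force and time:** the highest wrist force read was about 10–11 N, but it is only read at the end of each move. The pictures and moves took about 8 of the 40 s.

**Small slip:** on my first try at pushing, I pressed too hard. The fingertip dragged the already flat cover forward about 3 mm by friction before reaching the ridge, so I eased off and did the rest against the ridge. The fitted bin pose was also out by 1–2 pixels at the lip.

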